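# Slide the slide carrier under the inspection bridge and start the scan

## Task

Push the blue slide carrier along the bench with the fingertips, through the funnel and under the low white inspection bridge until it lies fully home against the red end stop. Keep it flat on the bench all the way: do not lift or tip it. Only then press the green start button behind the stop fully down and let it spring back; leave the other things on the bench where they are.

Things in the scene. Friction and masses are not known exactly. Their poses are not given: they have to be found in the camera images.
- carrier: loose flat blue plate with three glass slides let into its top: 130 mm long (its x), 90 mm wide (its y), 12 mm thick, about 0.25 kg, lying on the bench. Origin: centre of its underside; z up. Its +x end leads and faces the bridge at the start (up to 0.25 rad askew, up to 25 mm off the bridge's centre line).
- bridge: inspection bridge, fixed. Its +x is the slide-in direction (roughly world +y), y across, z up. Origin: on the bench under the middle of the white beam; the carrier's origin comes to lie here when home. Beam: x -20 to 20 mm, underside 16 mm, top 40 mm over the bench, black sensor head on it to 47 mm; legs y 48 to 72 mm on both sides, x -23 to 23 mm. The carrier slides on the bench itself.
- mouth (a point): centre of the bridge's funnel mouth at bench level, at x = -79 mm in the bridge's frame. From here two aluminium rails 12 mm high narrow from 152 mm apart to 96 mm apart at x = -35 mm, then run parallel, 96 mm apart inside, to the stop.
- stop (a point): middle of the red end stop's front face at bench level, at x = +65 mm in the bridge's frame; fixed, 12 mm high, 12 mm thick, right across the channel. With the carrier's leading end against it, the carrier's last 45 mm still stick out in front of the beam.
- start (a joint): travel of the green start button, m: 0 released, 0.006 fully down (about 5 N, springs back).
- start_top (a point): centre of the top face of the green start button (28 mm across), which is pressed straight down. The button stands upright on the bench in a grey housing beyond the red stop, on the bridge's centre line at its x = +125 mm, and moves with the bridge.
- slide_box: bystander: closed white card box, 77 x 103 x 42 mm; origin at the centre of its underside
- tape_white: bystander: roll of white tape lying flat, 64 mm across, 19 mm high; origin at the centre of its underside
- petri_one: bystander: clear round culture dish, 58 mm across, 15 mm high; origin at the centre of its underside
- marker_red: bystander: red marker pen lying flat, 130 mm long, 16 mm thick; origin at the centre of its underside
- dropper_yellow: bystander: yellow dropper bottle standing up, 29 mm across, 87 mm high; origin at the centre of its underside
- beaker_50: bystander: small clear beaker, 57 mm across, 60 mm high; origin at the centre of its underside

How it is judged:
By the outcome, as a careful person would: the job done as asked, in the order asked, and still so for the second after the job is handed in, with the robot touching nothing.
It also fails if it takes over 72 s, if anything falls off the work surface, if the arm or the gripper's body presses on something with over 40 N, if the wrist force passes 120 N, or if a joint passes its speed limit or range.

## Robot

A 6-joint arm with a two-finger parallel gripper is mounted at the origin on a cart in front of the work surface, level with it; the furniture and walls round the work are solid. World frame = base frame: x ahead of the robot, y to its left, z up, the work surface at z = 0. Lengths are in mm, angles in rad, forces in N, time in s.
With the tool pointing down it reaches from about 300 to 775 mm from the base axis. Payload 14.6 kg.
Tool frame: the origin (TCP) lies between the finger pads; the fingertips stand 25 mm ahead of it and the grasp point (between the pads) lies 6 mm ahead of it; z points along the fingers, y is the line along which they close (so a half turn about z gives the same grasp; the last joint's range is limited). The gripper opens to 94 mm and grips with 3 to 60 N. Pads are 16 mm wide; open, the fingers measure 119 mm over their backs; the gripper's body (75 mm by 177 mm) begins 78 mm behind the grasp point.
Start: joints at [1.129, 0.3, 1.521, -0, 1.321, -0.067], TCP at [201.344, 511.81, 230.446] pointing down, gripper open.
Joint ranges: [-3.03, 3.03], [-0.79, 2.21], [0.23, 2.52], [-1.04, 4.18], [0, 3.07], [-2.55, 2.55]. Speed limits (rad/s): [2.22, 2.22, 2.57, 3.14, 3.14, 3.14].

## Interface

Orientations are given as [roll, pitch, yaw] about the fixed x, y, z axes, in that order (R = Rz(yaw) Ry(pitch) Rx(roll)).
In Python, from cell import manip gives the robot as it stands. The module is installed in compiled form; this text tells all that it offers.
- The arm moves only by the tool step_arm, never from a script. Its argument "series" is one flat list of numbers, 5 for each row, row after row: the shift along the world's x, y, z in mm, then the turn about the world's z in rad, then the closure, from 0 (fully open) to 1 (shut). In form: [dx, dy, dz, spin, jaw, dx, dy, dz, spin, jaw, ...]. A call has 1 to 20 rows; each row shifts and turns the commanded pose from where the row before left it; what a row does not reach is not made up. A row lasts 1/8 s, in which the tool goes at most 62.5 mm and 10.7 degrees, less where a joint would pass 70% of its speed; a pose out of reach is approached as far as the arm can. A call is refused whole if a number of a shift passes 62.5 or a number of a turn 0.188, either way. A call with a gripper value outside its range is refused whole. The fingers move at their own pace and stop on an object; "squeeze" is the grip in N (left out, the last holds). Time passes only in rows, so rows that do not move let the fingers close. It gives the time, the measured TCP pose, the force, the opening and the grip force at its end, in the units of the state.
- manip.read_state(): the state, without advancing time (a new reading comes with each control period).
- manip.camera(name): name is "scene" or "top"; returns (picture, depth): 420x560x3 uint8, blue, green, red; 420x560 float32, mm along the optical axis (not along the pixel's ray), 0 where there is no reading.
- manip.camera_info(name): a dict with "fovy" (degrees; the focal length in pixels is half the picture's height over the tangent of half this angle, whatever the lens; pixels are square), "cx", "cy" (the principal point, pixels), "eye" and "orientation" of the camera in the world. Camera axes: x right, y down, z forward; pixel columns grow to the right and rows downward; lengths in mm; the calibration is good to about 2 mm. A picture is of the moment at which its call begins. camera_info takes no time and is no camera call.
- manip.sign_off(): hands the job in; it is judged then, once.
The state is a dict: "clock": time; "joints": joint angles; "qd": joint speeds; "effort": joint torques, N m; "eef_pos": TCP position; "eef_rot": TCP orientation; "wrist_force": force on the tool from outside, world axes, zero at the start; "moment": the same for the moment, N m; "finger_gap": finger opening in mm; "finger_force": force on a finger pad.
Only numpy, scipy, OpenCV 4.12 (cv2) and the standard library are available. Lean on these libraries where they do the work, as an engineer would, in place of code of your own. Each camera call takes 0.05 s, during which the arm holds its last target. There are 200 camera calls.

## Working session

There is one attempt and no reset: what is moved stays moved. The work goes in short steps, Python scripts to look and compute and a tool call to move; the robot and the scene stay as the last step left them, time stands still between calls to the robot, and variables do not carry over. Pictures are saved under pics/ and viewed, at most 10 in all, crops included, and the job is handed in when it is done.

Besides the shell and the picture viewer there is one more tool, called in YAML: its name, and indented under it one key for each argument. step_arm: Moves the arm, as the interface text tells. Its arguments: {"type":"object","properties":{"series":{"type":"array"},"squeeze":{"type":"number"}},"required":["series"]}

```bash
mkdir -p pics; cat > h.py <<'E'
import numpy as np, cv2
from cell import manip
from scipy.spatial.transform import Rotation as R
def cam(n):
    i=manip.camera_info(n); o=np.array(i['orientation'],float)
    M=o if o.shape==(3,3) else R.from_euler('xyz',o).as_matrix()
    f=210/np.tan(np.radians(i['fovy'])/2)
    return i,M,f
def toplane(n,uv,z):
    i,M,f=cam(n); uv=np.atleast_2d(np.array(uv,float)); e=np.array(i['eye'],float)
    d=np.c_[(uv[:,0]-i['cx'])/f,(uv[:,1]-i['cy'])/f,np.ones(len(uv))]@M.T
    return e+d*((z-e[2])/d[:,2])[:,None]
def cloud(n,dep):
    i,M,f=cam(n); v,u=np.mgrid[:420,:560]
    p=np.stack([(u-i['cx'])/f*dep,(v-i['cy'])/f*dep,dep],-1)
    return p@M.T+np.array(i['eye'],float)
E
python3 - <<'E'
from h import *
for n in('top','scene'):
    print(n,manip.camera_info(n)); p,d=manip.camera(n); cv2.imwrite(f'pics/{n}0.png',p); np.save(n+'0.npy',d)
print(manip.read_state())
E
```

```text
top {'fovy': 43.334295001564506, 'cx': 275.29171524661666, 'cy': 201.1007248173793, 'eye': array([ 407.6793095 ,  -77.68594619, 1758.96290869]), 'orientation': array([-3.01485223,  0.00939609, -1.5675745 ])}
scene {'fovy': 45.75727583403565, 'cx': 281.00737118369943, 'cy': 209.576697214357, 'eye': array([-255.87533815, -766.53194908,  933.82305311]), 'orientation': array([-2.22398261,  0.00598619, -0.91758278])}
{'clock': 0.1, 'joints': array([ 1.12941072e+00,  3.00393980e-01,  1.52151756e+00, -2.70580380e-05,
        1.32070988e+00, -6.66051277e-02]), 'qd': array([-1.40976572e-03,  2.80596257e-04, -5.77687509e-04,  5.40368531e-06,
        1.61046354e-03, -1.24031184e-03]), 'effort': array([ 2.98227515e-04, -5.32640183e+01, -3.53288305e+01,  7.09050894e-02,
        2.35149404e-02, -8.94491478e-06]), 'eef_pos': array([201.25785699, 511.6262447 , 229.95549271]), 'eef_rot': array([-3.14056442e+00, -4.23194112e-05,  2.76681887e+00]), 'wrist_force': array([ 0.61004176,  0.20447416, -0.13129996]), 'moment': array([0.06246084, 0.01153654, 0.0194787 ]), 'finger_force': 0.0, 'finger_gap': 94.04230093512483}
```

View pics/top0.png

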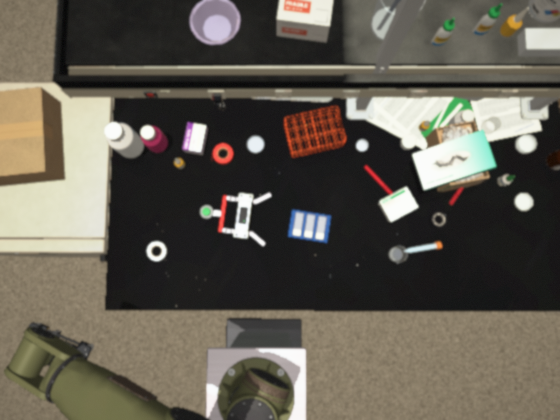

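View pics/scene0.png

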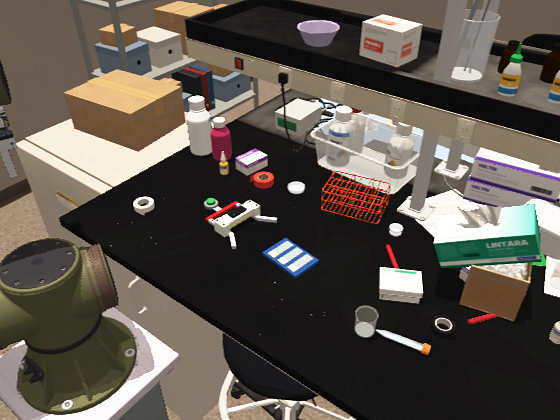

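Top: the carrier is at (310,226), the bridge beam at (243,215), the red stop at (224,216), the green button at (207,212). Scene: the carrier is at (291,257), the bridge at (237,217), the button at (210,203). Nothing stands in the path between them.

```bash
cat > m.py <<'E'
from h import *
def blobs(n,p,box,rng,z,out):
    hsv=cv2.cvtColor(p,cv2.COLOR_BGR2HSV); m=np.zeros(p.shape[:2],np.uint8)
    x0,y0,x1,y1=box
    m[y0:y1,x0:x1]=cv2.inRange(hsv,np.array(rng[0]),np.array(rng[1]))[y0:y1,x0:x1]
    cs=cv2.findContours(m,cv2.RETR_EXTERNAL,cv2.CHAIN_APPROX_NONE)[0]
    if not cs: print(out,n,'none');return
    c=np.vstack([c for c in cs if len(c)>5] or cs); 
    w=toplane(n,cv2.convexHull(c)[:,0],z)[:,:2].astype(np.float32)
    (cx,cy),(a,b),_=r=cv2.minAreaRect(w); bp=cv2.boxPoints(r)
    e=max((bp[1]-bp[0],bp[2]-bp[1]),key=np.linalg.norm)
    print(out,n,'c',np.round((cx,cy),1),'size',np.round(sorted((a,b)),1),'long-axis deg',round(float(np.degrees(np.arctan2(e[1],e[0]))%180),1))
    return bp
BL=((100,90,50),(130,255,255)); GR=((45,100,50),(85,255,255)); RD=((0,130,70),(8,255,255)); WH=((0,0,150),(179,60,255))
E
python3 - <<'E'
from m import *
B={'top':dict(c=(280,200,340,250),g=(195,200,216,222),r=(214,190,232,245),w=(233,190,256,242)),
   'scene':dict(c=(255,230,325,285),g=(198,192,222,212),r=(200,195,243,228),w=(208,192,262,236))}
for n in B:
    p=cv2.imread(f'pics/{n}0.png'); b=B[n]
    blobs(n,p,b['c'],BL,12,'carrier'); blobs(n,p,b['g'],GR,30,'button'); blobs(n,p,b['r'],RD,12,'stop'); blobs(n,p,b['w'],WH,40,'beam')
    d=np.load(n+'0.npy'); P=cloud(n,d)
    for k,(x0,y0,x1,y1) in b.items():
        z=P[y0:y1,x0:x1][...,2]; print(k,'z pct',np.round(np.percentile(z,[5,25,50,75,90,97]),1))
    x0,y0,x1,y1=b['g']; hsv=cv2.cvtColor(p,cv2.COLOR_BGR2HSV); m=cv2.inRange(hsv,np.array(GR[0]),np.array(GR[1]))[y0:y1,x0:x1]>0
    print('green cloud median',np.round(np.median(P[y0:y1,x0:x1][m],0),1), m.sum())
    q=P[b['w'][1]:b['w'][3],b['w'][0]:b['w'][2]].reshape(-1,3); q=q[(q[:,2]>33)&(q[:,2]<46)]
    r=cv2.minAreaRect(q[:,:2].astype(np.float32)); print('beam cloud',r)
    q=P[b['c'][1]:b['c'][3],b['c'][0]:b['c'][2]].reshape(-1,3); q=q[(q[:,2]>8)&(q[:,2]<18)]
    print('carrier cloud',cv2.minAreaRect(q[:,:2].astype(np.float32)))
    x0,y0,x1,y1=(180,170,350,290); cv2.imwrite(f'pics/{n}crop.png',cv2.resize(p[y0:y1,x0:x1],None,fx=4,fy=4))
E
```

```text
carrier top c [ 548.8 -172.2] size [ 99.9 139.5] long-axis deg 80.9
button top c [594.6 167.4] size [18.5 18.9] long-axis deg 45.5
stop top c [590. 116.] size [ 22.3 128.7] long-axis deg 173.1
beam top c [577.7  41.5] size [ 72.3 151.3] long-axis deg 0.5
c z pct [-6.3 -1.2  3.4 10.5 15.3 19. ]
g z pct [-6.9 -1.   3.  10.4 19.  25.5]
r z pct [-6.9 -1.9  1.6  6.1 12.4 17. ]
w z pct [-4.6  1.3 17.4 41.  46.4 50. ]
green cloud median [595.6 168.1  23.5] 37
beam cloud ((579.2451782226562, 44.4874267578125), (46.19279861450195, 144.25257873535156), 83.22510528564453)
carrier cloud ((553.3524169921875, -174.33709716796875), (195.17311096191406, 163.04165649414062), 89.4437484741211)
carrier scene c [ 544.8 -177. ] size [ 97.9 138. ] long-axis deg 81.4
button scene c [584.7 157. ] size [27.7 36.2] long-axis deg 37.0
stop scene c [585.6 109.9] size [ 24.2 128.1] long-axis deg 172.7
beam scene c [564.1  37.6] size [151.3 172.3] long-axis deg 45.6
c z pct [-2.1  0.2  1.9 11.  13.8 15.7]
g z pct [-1.9  0.5  2.5  8.7 18.  23.8]
r z pct [-1.6  1.2  6.7 30.2 42.1 48.1]
w z pct [-1.8  1.   4.3 26.8 41.5 47.4]
green cloud median [592.5 163.4  20.6] 59
beam cloud ((580.2569580078125, 40.66787338256836), (47.85063934326172, 147.78213500976562), 82.59199523925781)
carrier cloud ((547.5714111328125, -175.25938415527344), (135.6785888671875, 94.36071014404297), 81.1610336303711)
```

View pics/topcrop.png

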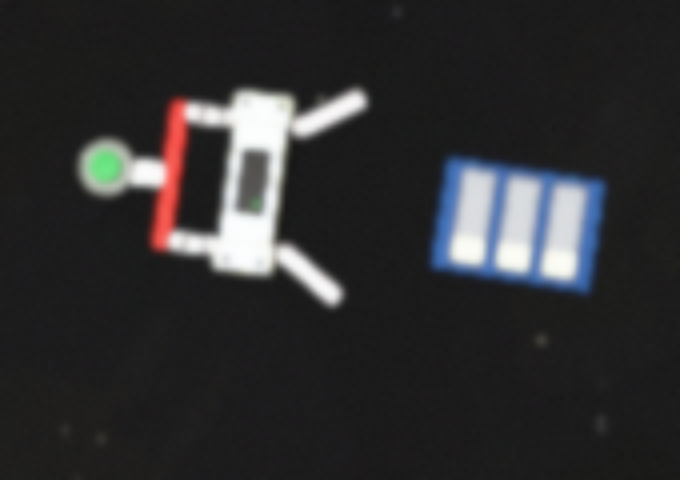

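Both views agree. The bridge origin is about (579.3, 42.3) with its slide direction at 83°. The stop and button fall within 1–2 mm of where the given sizes put them. The carrier is at (547, -175) at 81.2°, about 6 mm off the centre line. I'll move in behind it.

step_arm:
  series: [16.6,-39,0,-0.0675,0.45,16.6,-39,0,-0.0675,0.45,16.6,-39,0,-0.0675,0.45,16.6,-39,0,-0.0675,0.45,16.6,-39,0,-0.0675,0.45,16.6,-39,0,-0.0675,0.45,16.6,-39,0,-0.0675,0.45,16.6,-39,0,-0.0675,0.45,16.6,-39,0,-0.0675,0.45,16.6,-39,0,-0.0675,0.45,16.6,-39,0,-0.0675,0.45,16.6,-39,0,-0.0675,0.45,16.6,-39,0,-0.0675,0.45,16.6,-39,0,-0.0675,0.45,16.6,-39,0,-0.0675,0.45,16.6,-39,0,-0.0675,0.45,16.6,-39,0,-0.0675,0.45,16.6,-39,0,-0.0675,0.45,16.6,-39,0,-0.0675,0.45,16.6,-39,0,-0.0675,0.45]

```text
clock: 2.6
eef_pos: [533.6, -269.5, 230.1]
eef_rot: [-3.141, -0.0, 1.414]
wrist_force: [-0.3, 0.1, -0.4]
finger_gap: 51.4
finger_force: 0.0
```

step_arm:
  series: [0,0,-40,0,0.45,0,0,-40,0,0.45,0,0,-40,0,0.45,0,0,-40,0,0.45,0,0,-20,0,0.45,0,0,-11,0,0.45,0,0,-5,0,0.45,0,0,-5,0,0.45,0,0,0,0,0.45]

```text
clock: 3.72
eef_pos: [533.5, -268.3, 29.8]
eef_rot: [3.141, 0.0, 1.417]
wrist_force: [-0.4, 0.7, 0.6]
finger_gap: 51.7
finger_force: 0.0
```

```bash
python3 - <<'E'
from m import *
print(manip.read_state()['eef_pos'])
p,_=manip.camera('scene'); blobs('scene',p,(255,230,325,285),BL,12,'carrier'); x0,y0,x1,y1=(180,180,350,300);cv2.imwrite('pics/s1.png',cv2.resize(p[y0:y1,x0:x1],None,fx=4,fy=4))
E
```

```text
[ 533.49459312 -268.27093236   29.78253023]
carrier scene c [ 544.6 -177. ] size [ 97.2 138.3] long-axis deg 80.9
```

View pics/s1.png

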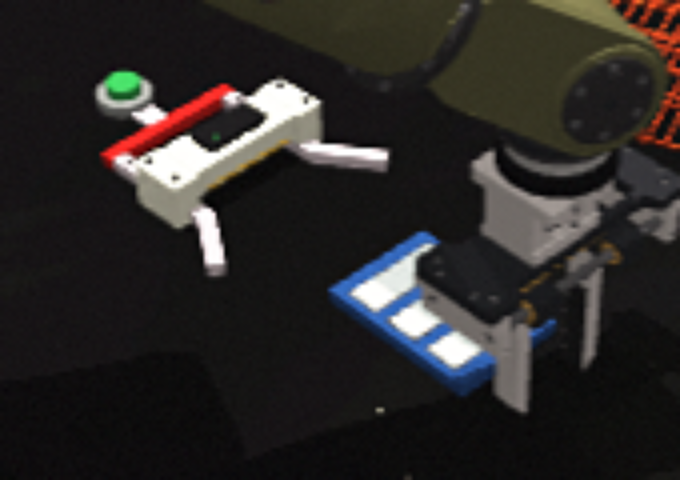

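The fingers stand just behind the carrier's rear edge (crop 510–590, 300–400) and the bridge is clear ahead. I'll start pushing.

step_arm:
  series: [1.2,8,0,0,0.45,1.2,8,0,0,0.45,1.5,10,0,0,0.45,1.5,10,0,0,0.45,1.5,10,0,0,0.45,1.5,10,0,0,0.45,1.5,10,0,0,0.45,1.5,10,0,0,0.45,1.5,10,0,0,0.45,1.5,10,0,0,0.45,1.5,10,0,0,0.45,1.5,10,0,0,0.45,0,0,0,0,0.45]

```text
clock: 5.4
eef_pos: [550.7, -151.2, 29.2]
eef_rot: [-3.141, -0.001, 1.418]
wrist_force: [-0.1, -0.3, -0.5]
finger_gap: 51.7
finger_force: 0.0
```

```bash
python3 - <<'E'
from m import *
print(manip.read_state()['wrist_force'])
p,_=manip.camera('scene'); blobs('scene',p,(200,200,325,285),BL,12,'carrier'); x0,y0,x1,y1=(180,180,350,300);cv2.imwrite('pics/s2.png',cv2.resize(p[y0:y1,x0:x1],None,fx=4,fy=4))
E
```

```text
[-0.13861549 -0.34024447 -0.52521143]
carrier scene c [558.8 -80.7] size [ 97.1 139.3] long-axis deg 81.2
```

View pics/s2.png

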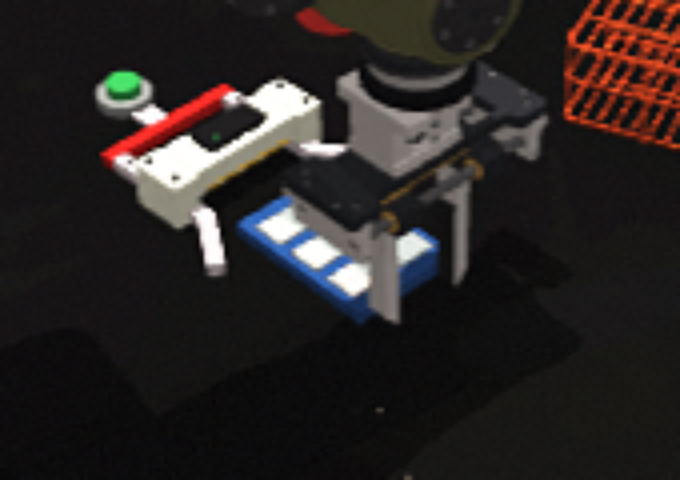

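The carrier is tracking straight at 81.2° and enters the funnel centred. Continuing.

step_arm:
  series: [1.6,8,0,0.003,0.45,1.6,8,0,0.003,0.45,1.6,8,0,0.003,0.45,1.6,8,0,0.003,0.45,1.6,8,0,0.003,0.45,1.6,8,0,0.003,0.45,1.6,8,0,0.003,0.45,1.6,8,0,0.003,0.45,1.3,8,0,0.003,0.45,1.3,8,0,0.003,0.45,1,8,0,0,0.45,0.8,6,0,0,0.45,0.7,6,0,0,0.45,0,0,0,0,0.45]

```text
clock: 7.2
eef_pos: [568.7, -51.8, 29.5]
eef_rot: [3.142, -0.0, 1.447]
wrist_force: [0.2, -1.0, -0.3]
finger_gap: 51.5
finger_force: 0.0
```

```bash
python3 - <<'E'
from m import *
print(manip.read_state()['wrist_force'])
p,_=manip.camera('scene'); x0,y0,x1,y1=(180,180,350,300);cv2.imwrite('pics/s3.png',cv2.resize(p[y0:y1,x0:x1],None,fx=4,fy=4))
E
```

```text
[ 0.21988418 -1.01616636 -0.3428552 ]
```

View pics/s3.png

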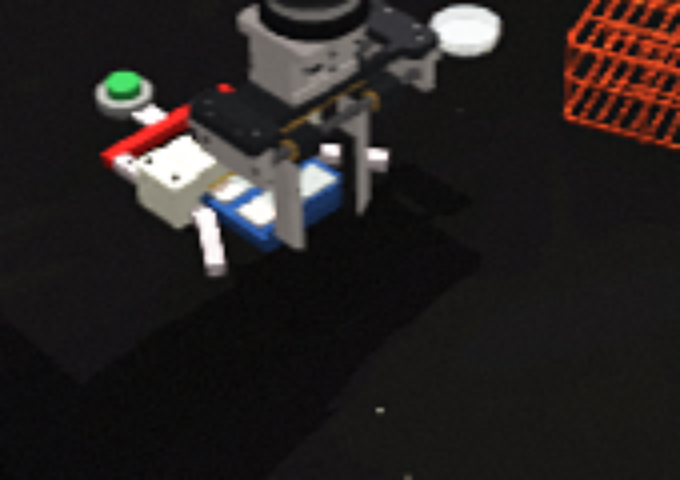

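The carrier is under the beam, straight in the channel. About 21 mm remain, so I'll creep to the stop.

step_arm:
  series: [0.4,3,0,0,0.45,0.4,3,0,0,0.45,0.4,3,0,0,0.45,0.4,3,0,0,0.45,0.4,3,0,0,0.45,0.2,2,0,0,0.45,0.2,1.5,0,0,0.45,0.1,1,0,0,0.45,0,0,0,0,0.45]

```text
clock: 8.38
eef_pos: [571.2, -32.6, 29.4]
eef_rot: [3.142, -0.0, 1.447]
wrist_force: [0.2, -1.5, 0.8]
finger_gap: 51.4
finger_force: 0.4
```

step_arm:
  series: [0.1,1,0,0,0.45,0.1,1,0,0,0.45,0,0,0,0,0.45]

```text
clock: 8.75
eef_pos: [571.3, -30.6, 29.5]
eef_rot: [-3.142, -0.0, 1.447]
wrist_force: [-1.3, -1.7, 1.4]
finger_gap: 51.5
finger_force: 0.6
```

step_arm:
  series: [0.1,1,0,0,0.45,0.1,1,0,0,0.45,0,0,0,0,0.45]

```text
clock: 9.12
eef_pos: [571.7, -29.4, 29.5]
eef_rot: [3.141, 0.001, 1.447]
wrist_force: [0.3, -8.2, 0.4]
finger_gap: 51.6
finger_force: 3.9
```

step_arm:
  series: [0.1,1,0,0,0.45,0,0,0,0,0.45]

```text
clock: 9.38
eef_pos: [571.8, -29.2, 29.5]
eef_rot: [3.141, 0.002, 1.447]
wrist_force: [0.7, -14.9, 0.7]
finger_gap: 51.6
finger_force: 7.1
```

Firm contact: 15 N while the travel stalls, at the position expected for home. I'll back off, rise, close the fingers and look.

step_arm:
  series: [-0.5,-4,0,0,0.45,-1,-8,0,0,0.45,-1.5,-12,0,0,0.45,-1.5,-12,0,0,0.45,0,0,30,0,0.45,0,0,45,0,0.6,0,0,45,0,1,0,-40,40,0,1,0,-50,40,0,1,0,-50,0,0,1,0,0,0,0,1]

```text
clock: 10.75
eef_pos: [566.4, -205.8, 228.4]
eef_rot: [3.141, 0.0, 1.443]
wrist_force: [-0.6, -0.1, -0.5]
finger_gap: 0.7
finger_force: 0.0
```

```bash
python3 - <<'E'
from m import *
s=manip.read_state();print(s['eef_pos'],s['finger_gap'])
p,_=manip.camera('scene'); x0,y0,x1,y1=(180,180,350,300);cv2.imwrite('pics/s4.png',cv2.resize(p[y0:y1,x0:x1],None,fx=4,fy=4))
blobs('scene',p,(190,180,300,260),BL,12,'carrier')
t,_=manip.camera('top'); blobs('top',t,(220,190,300,250),BL,12,'carrier'); blobs('top',t,(195,200,216,222),GR,22,'button');blobs('scene',p,(198,192,222,212),GR,22,'button')
cv2.imwrite('pics/t4.png',cv2.resize(t[180:260,180:300],None,fx=5,fy=5))
E
```

```text
[ 566.44067846 -205.83655555  228.42508983] 0.6754581353405141
carrier scene c [577.2  38.3] size [ 96.2 137.4] long-axis deg 82.9
carrier top c [581.7  41.2] size [ 98.8 131.7] long-axis deg 82.8
button top c [595.5 168.5] size [18.6 19. ] long-axis deg 45.5
button scene c [592.1 165.1] size [28.  36.5] long-axis deg 37.0
```

View pics/s4.png

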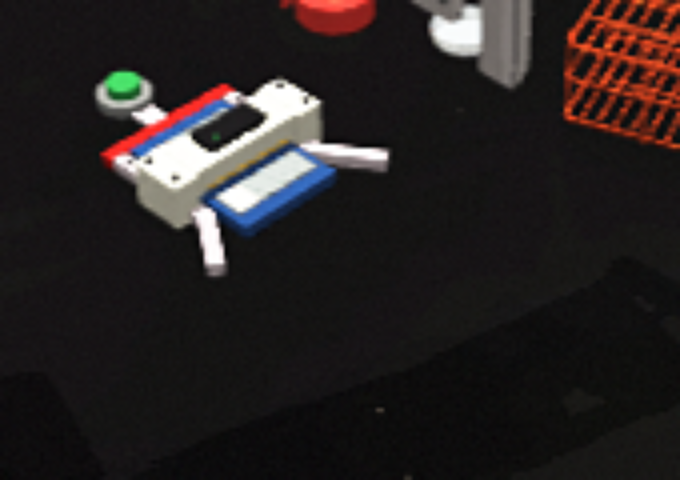

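View pics/t4.png

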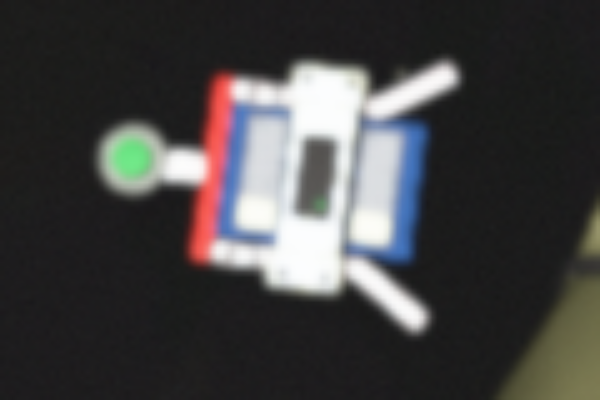

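The carrier lies flush against the red stop, straight and flat (top crop: no gap along 205–240). The button is at (594.5, 167), so I'll go above it.

step_arm:
  series: [2.8,37.3,0,0,1,2.8,37.3,0,0,1,2.8,37.3,0,0,1,2.8,37.3,0,0,1,2.8,37.3,0,0,1,2.8,37.3,0,0,1,2.8,37.3,0,0,1,2.8,37.3,0,0,1,2.8,37.3,0,0,1,2.8,37.3,0,0,1,0,0,-40,0,1,0,0,-40,0,1,0,0,-40,0,1,0,0,-30,0,1,0,0,-15,0,1,0,0,0,0,1]

```text
clock: 12.85
eef_pos: [594.7, 171.0, 63.1]
eef_rot: [-3.14, 0.0, 1.448]
wrist_force: [0.2, -0.3, 0.1]
finger_gap: 0.8
finger_force: 0.0
```

step_arm:
  series: [0,-3.8,0,0,1,0,0,-5,0,1,0,0,-5,0,1,0,0,-2,0,1,0,0,0,0,1]

```text
clock: 13.48
eef_pos: [595.1, 166.7, 51.3]
eef_rot: [-3.141, 0.0, 1.447]
wrist_force: [-0.4, 0.0, 0.3]
finger_gap: 0.4
finger_force: 0.0
```

step_arm:
  series: [0,0,-1.5,0,1,0,0,-1.5,0,1,0,0,0,0,1]

```text
clock: 13.85
eef_pos: [595.1, 166.7, 48.4]
eef_rot: [-3.141, 0.0, 1.447]
wrist_force: [0.4, 0.8, -0.8]
finger_gap: 0.2
finger_force: 0.0
```

step_arm:
  series: [0,0,-1.5,0,1,0,0,-1.5,0,1,0,0,0,0,1]

```text
clock: 14.22
eef_pos: [595.2, 166.7, 45.6]
eef_rot: [3.141, -0.0, 1.447]
wrist_force: [0.7, 0.0, 3.0]
finger_gap: 0.5
finger_force: 1.2
```

step_arm:
  series: [0,0,-1,0,1,0,0,-1,0,1,0,0,0,0,1]

```text
clock: 14.6
eef_pos: [595.2, 166.7, 43.6]
eef_rot: [3.141, -0.0, 1.447]
wrist_force: [-1.0, -0.2, 3.0]
finger_gap: 0.3
finger_force: 1.7
```

step_arm:
  series: [0,0,-1,0,1,0,0,-1,0,1,0,0,0,0,1]

```text
clock: 14.98
eef_pos: [595.3, 166.7, 41.6]
eef_rot: [3.141, -0.0, 1.447]
wrist_force: [0.6, 0.5, 5.0]
finger_gap: 0.5
finger_force: 2.3
```

step_arm:
  series: [0,0,-1,0,1,0,0,0,0,1]

```text
clock: 15.22
eef_pos: [595.3, 166.7, 41.2]
eef_rot: [3.141, -0.0, 1.447]
wrist_force: [-2.9, -1.5, 10.2]
finger_gap: 0.8
finger_force: 5.5
```

step_arm:
  series: [0,0,-1,0,1,0,0,0,0,1,0,0,0,0,1]

```text
clock: 15.6
eef_pos: [595.4, 166.8, 41.0]
eef_rot: [3.141, -0.0, 1.447]
wrist_force: [-7.2, -1.7, 19.8]
finger_gap: 0.3
finger_force: 9.7
```

Bottomed out: force rises steeply at a fixed height. I'll release in steps to confirm the 6 mm travel.

step_arm:
  series: [0,0,-0.5,0,1,0,0,0,0,1]

```text
clock: 15.85
eef_pos: [595.4, 166.8, 40.9]
eef_rot: [3.141, -0.0, 1.447]
wrist_force: [-8.0, -2.2, 22.7]
finger_gap: 0.7
finger_force: 11.8
```

step_arm:
  series: [0,0,2.5,0,1,0,0,2.5,0,1,0,0,0,0,1]

```text
clock: 16.23
eef_pos: [595.2, 166.7, 44.0]
eef_rot: [3.141, -0.0, 1.447]
wrist_force: [0.4, 0.3, 2.3]
finger_gap: 0.7
finger_force: 1.6
```

step_arm:
  series: [0,0,1.5,0,1,0,0,0,0,1]

```text
clock: 16.48
eef_pos: [595.2, 166.7, 45.5]
eef_rot: [3.141, -0.0, 1.447]
wrist_force: [2.2, 0.8, 2.8]
finger_gap: 0.3
finger_force: 1.2
```

step_arm:
  series: [0,0,1,0,1,0,0,0,0,1]

```text
clock: 16.73
eef_pos: [595.1, 166.7, 46.4]
eef_rot: [-3.141, 0.0, 1.447]
wrist_force: [1.8, -0.4, 1.3]
finger_gap: 0.4
finger_force: 0.9
```

step_arm:
  series: [0,0,1,0,1,0,0,0,0,1]

```text
clock: 16.98
eef_pos: [594.9, 166.6, 47.3]
eef_rot: [-3.141, 0.0, 1.447]
wrist_force: [-0.8, -1.0, 1.9]
finger_gap: 0.2
finger_force: 0.7
```

Travel was about 6.3 mm (contact still at 47.3, hard stop at 41.0), so the button went fully down. Retracting.

step_arm:
  series: [0,0,3,0,1,0,0,10,0,1,0,0,40,0,1,0,0,50,0,1,0,0,50,0,1,-10,40,20,0,1,-20,60,0,0,1,-20,60,0,0,1,0,0,0,0,1,0,0,0,0,1]

```text
clock: 18.23
eef_pos: [545.6, 325.1, 220.9]
eef_rot: [3.141, 0.0, 1.447]
wrist_force: [-0.3, 0.4, -0.4]
finger_gap: 0.4
finger_force: 0.0
```

```bash
python3 - <<'E'
from m import *
s=manip.read_state();print(s['eef_pos'],s['wrist_force'])
for n,bc,bg in(('scene',(190,180,300,260),(198,192,222,212)),('top',(220,190,300,250),(195,200,216,222))):
    p,_=manip.camera(n); blobs(n,p,bc,BL,12,'carrier'); blobs(n,p,bg,GR,22,'button')
    cv2.imwrite(f'pics/{n}5.png',p)
E
```

```text
[545.62225428 325.05504942 220.89395101] [-0.32999174  0.3705964  -0.43861564]
carrier scene c [577.2  38.3] size [ 96.2 137.4] long-axis deg 82.9
button scene c [590.  163.5] size [28.  31.2] long-axis deg 37.0
carrier top c [581.7  41.3] size [ 98.8 131.5] long-axis deg 82.8
button top c [594.7 169.3] size [19. 21.] long-axis deg 135.7
```

View pics/scene5.png

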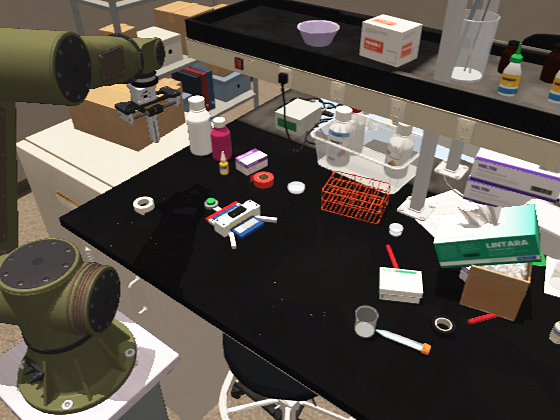

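The carrier is home (240,222), the button is up again (210,203), the bystanders have not moved and the arm is clear.

```bash
python3 -c "
from cell import manip
print(manip.sign_off())"
```

```text
the job is handed in; nothing more can be done
None
```

The carrier lies flat and fully home against the red stop, the start button was then pressed fully down (about 6 mm of travel) and released, nothing else on the bench was moved, and the job was handed in at about 18 s.

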